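Clamp the draw latch on the glanded enclosure

TASK

Two grey enclosures stand on the bench with their draw latches undone. On the one with the two black cable glands, first tip the wire loop over and down so that it hooks behind its keeper while the lever still stands up, then push the lever over past centre until it lies flat and the cover is clamped. Leave the other enclosure's latch as it is.

Things in the scene. Friction and masses are not known exactly. Their poses are not given: they have to be found in the camera images.
- gland_box: Grey steel enclosure, fixed, 180 (x) x 160 (y) x 120 mm tall, with two black round cable glands on its +x side; the other enclosure has none. Origin: centre of its underside, z up. The strip of its top at x -93 to -35 mm is the cover, sprung on a gasket: hooking up and clamping draws it about 3 mm to +x. The steel draw latch lies along x at y = 0 on the flat top (z = 120 mm).
- keeper (a point): Middle of the upper edge of the keeper, a steel plate on the cover (24 mm wide in y, 4 mm thick, 14 mm tall; edge at x = -60, z = 134 mm in the box's frame). It leans to the box's -x, so a loop bar lying on its -x side is held when pulled to +x.
- lever (a joint): Steel lever, a plate 24 mm wide, 4 mm thick, 56 mm from pivot to free end; pivot along y at x = 20, z = 136 mm in the box's frame. 0 rad = flat, pointing to the box's +x (clamped, at its stop); grows as the free end lifts, 1.57 = upright, more = leaning to the keeper. Starts at 1.65 to 1.85, stays where left. Snaps past centre at about 0.2 rad; under 10 N near the free end does it.
- bar (a point): Middle of the crossbar (5 mm thick, 38 mm long, along y) of the wire loop. Legs of 92 mm join it to a pin on the lever, 16 mm from its pivot. A tab, 30 mm wide, 3 mm thick, stands out 25 mm past the bar, bent 20 degrees. Starts standing 65 to 83 degrees up, leaning to the keeper; tipped to -x it drops by itself below 50 degrees and lands behind the keeper (bar at box x -70, z 123 mm). Position only.
- plain_bar (a point): The same point on the loop of the other enclosure, the one without glands, whose latch starts undone in the same way and must be left alone.

How it is judged (in metres and radians):
On the way:
1. the loop's bar is down behind the keeper while the lever still stands up (x of bar in the frame of gland_box below -0.057 m and z of bar in the frame of gland_box below 0.131 m and value of joint lever above 1 rad), for 0.2 s.
At the end, for the whole second after the job is handed in: The lever of the enclosure with glands lies flat, past centre (within 0.13 rad of its stop), with the loop's bar hooked behind the keeper (bar at x below -52 mm and z below 131 mm in the box's frame); the other enclosure's loop bar is within 20 mm of where it was (value of joint lever below 0.13 rad and x of bar in the frame of gland_box below -0.052 m and z of bar in the frame of gland_box below 0.131 m and distance of plain_bar from where it was at the start of the episode below 0.02 m); the robot touches nothing.
It fails at once if the other enclosure's latch is disturbed (its loop bar moved 20 mm or more) (distance of plain_bar from where it was at the start of the episode above 0.02 m).
It also fails if it takes over 45 s, if anything falls off the work surface, if the arm or the gripper's body presses on something with over 40 N, if the wrist force passes 120 N, or if a joint passes its speed limit or range.

ROBOT

A 6-joint arm with a two-finger parallel gripper is mounted at the origin on the work surface. World frame = base frame: x ahead of the robot, y to its left, z up, the work surface at z = 0. Lengths are in mm, angles in rad, forces in N, time in s.
With the tool pointing down it reaches from about 275 to 1000 mm from the base axis. Payload 8.4 kg.
Tool frame: the origin (TCP) lies midway between the tips of the shut fingers; the grasp point (between the pads) lies 19 mm behind it; z points along the fingers, x is the direction in which the jaws open and shut, and the axes are right-handed (so a half turn about z gives the same grasp; the last joint's range is limited). The gripper opens to 85 mm and grips with 20 to 120 N. Pads are 22 mm wide; open, the fingers measure 114 mm over their backs; the gripper's body (76 mm by 85 mm) begins 54 mm behind the grasp point. The pads swing forward as they close: fully open they stand 13 mm farther back than shut.
Start: joints at [-0.002, 0.353, 1.633, -0, 1.155, -0.002], TCP at [625.002, -0, 231.281] pointing down, gripper open.
Joint ranges: [-2.63, 2.63], [-0.92, 2.1], [0.06, 2.66], [-1.3, 4.44], [0, 2.69], [-3.02, 3.02]. Speed limits (rad/s): [2.22, 2.22, 2.79, 3.14, 3.14, 3.14].

INTERFACE

Orientations are given as [roll, pitch, yaw] about the fixed x, y, z axes, in that order (R = Rz(yaw) Ry(pitch) Rx(roll)).
In Python, from rig import sense, grab_frame, camera_model, job gives the robot as it stands.
- The arm moves only by the tool arm_command, never from a script. Its argument "plan" is a list of rows, each an object with "translation": the shift along the tool's x, y, z in cm, a list of three; "twist": the turn about the tool's z in rad; "gripper": the opening, from 0 (shut) to 1 (fully open). A call has exactly 5 rows; each row is the pose to reach, as a shift and turn from the pose measured when the call began, along the tool's axes at that moment; what a row does not reach only later rows make up. A row lasts 1/12 s, in which the tool goes at most 41.7 mm and 7.16 degrees, less where a joint would pass 70% of its speed; a pose out of reach is approached as far as the arm can. A call with a gripper value outside its range is refused whole. The fingers move at their own pace and stop on an object; "squeeze" is the grip in N (left out, the last holds). Time passes only in rows, so rows that repeat a pose let the fingers close, or fill a call up. It gives the time, the measured TCP pose, the force and the opening at its end, in the units of the state.
- sense(): the state, without advancing time (a new reading comes with each control period).
- grab_frame(name): name is "scene" or "side" or "wrist"; returns the picture (384x512x3 uint8, blue, green, red); there is no depth.
- camera_model(name): a dict with "fx", "fy", "cx", "cy" (pixels), "dist_coeffs" ([k1, k2, p1, p2, k3] as OpenCV has them; the pictures are not rectified), "pose" (4x4, takes a point from camera to world coordinates). Camera axes: x right, y down, z forward; pixel columns grow to the right and rows downward; lengths in mm; the calibration is good to about 2 mm. A picture is of the moment at which its call begins: read the wrist's pose just before it. camera_model takes no time and is no camera call; for the wrist camera it gives the pose at the moment of the call.
- job.sign_off(): hands the job in, once; it reports no verdict.
The state is a dict: "clock": time; "qpos": joint angles; "qvel": joint speeds; "joint_efforts": joint torques, N m; "eef_pos": TCP position; "tcp_rot": TCP orientation; "contact_force": force on the tool from outside, world axes, zero at the start; "wrist_torque": the same for the moment, N m; "opening": opening from 0.0 (shut) to 1.0 (fully open).
Only numpy, scipy, OpenCV 4.12 (cv2) and the standard library are available. Lean on these libraries where they do the work, as an engineer would, in place of code of your own. Each camera call takes 0.05 s, during which the arm holds its last target.

## Working session

There is one attempt and no reset: what is moved stays moved. The work goes in short steps, Python scripts to look and compute and a tool call to move; the robot and the scene stay as the last step left them, time stands still between calls to the robot, and variables do not carry over. Pictures are saved under pics/ and viewed, and the job is handed in when it is done.

Besides the shell and the picture viewer there is one more tool, called as name(argument=value, ...) on one line, values as JSON. arm_command: Moves the arm, as the interface text tells. Its arguments: {"type":"object","properties":{"plan":{"type":"array","items":{"type":"object","properties":{"translation":{"type":"array","items":{"type":"number"}},"twist":{"type":"number"},"gripper":{"type":"number"}}}},"squeeze":{"type":"number"}},"required":["plan"]}

```bash
mkdir -p pics
cat > h.py <<'E'
import numpy as np, cv2
from rig import sense, grab_frame, camera_model, job
E
python3 - <<'E'
from h import *
s=sense(); print(s)
for n in ["scene","side","wrist"]:
    m=camera_model(n); f=grab_frame(n); cv2.imwrite(f"pics/{n}0.png",f); np.save(f"pics/{n}0.npy",m,allow_pickle=True); print(n,m)
E
```

```text
{'clock': 0.0, 'qpos': array([-2.39269821e-03,  3.53668043e-01,  1.63419855e+00, -7.19480670e-06,
        1.15521344e+00, -2.40725733e-03]), 'qvel': array([-0.00196546, -0.00028633, -0.00104714,  0.00024204,  0.00119739,
       -0.00014903]), 'joint_efforts': array([-2.03471049e-03, -6.05236173e+01, -3.42063046e+01, -2.62302356e-04,
        9.48130677e-03,  3.61521288e-06]), 'eef_pos': array([6.24479521e+02, 3.55461657e-03, 2.30521710e+02]), 'tcp_rot': array([3.14158966e+00, 1.48738818e-03, 1.74664950e-05]), 'contact_force': array([ 0.286845  , -0.32899417,  0.13444531]), 'wrist_torque': array([-0.04146007, -0.01946799,  0.0123747 ]), 'opening': 0.9977961752525314}
scene {'fx': 492.8294684227856, 'fy': 492.8294684227856, 'cx': 260.6423453237466, 'cy': 200.69496776535843, 'dist_coeffs': array([0.01771127, 0.        , 0.        , 0.        , 0.        ]), 'pose': array([[-7.05606749e-01,  4.16089724e-01, -5.73575154e-01,
         1.08563796e+03],
       [ 7.08511930e-01,  4.27298725e-01, -5.61628565e-01,
         5.36517703e+02],
       [ 1.14000576e-02, -8.02673745e-01, -5.96309397e-0
[... 512 characters left out ...]
02, -8.18836117e-01, -5.73556200e-01,
         6.51217776e+02],
       [ 0.00000000e+00,  0.00000000e+00,  0.00000000e+00,
         1.00000000e+00]])}
wrist {'fx': 331.45896711487376, 'fy': 331.45896711487376, 'cx': 255.71990018698676, 'cy': 192.44567351680288, 'dist_coeffs': array([-0.08887414,  0.        ,  0.        ,  0.        ,  0.        ]), 'pose': array([[ 9.99999425e-01,  9.24955823e-04,  5.42329542e-04,
         6.24372159e+02],
       [ 1.05041674e-03, -9.46598173e-01, -3.22414012e-01,
         8.37091501e+01],
       [ 2.15149437e-04,  3.22414396e-01, -9.46598601e-01,
         3.74508733e+02],
       [ 0.00000000e+00,  0.00000000e+00,  0.00000000e+00,
         1.00000000e+00]])}
```

View pics/scene0.png

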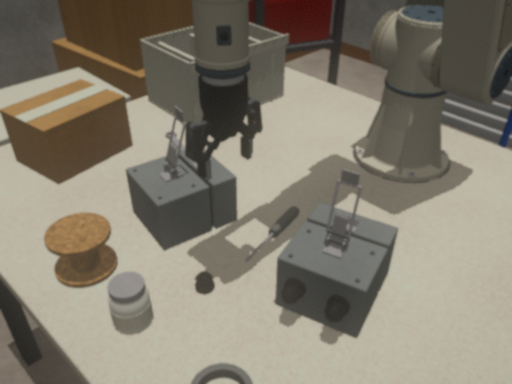

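View pics/side0.png

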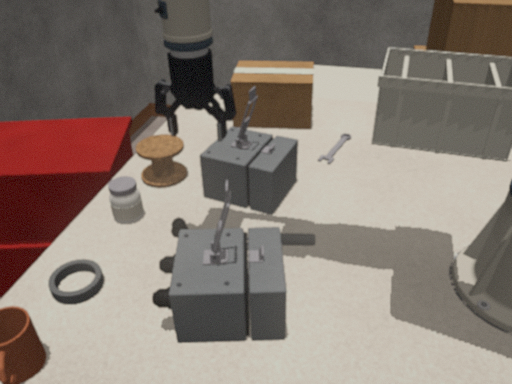

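View pics/wrist0.png

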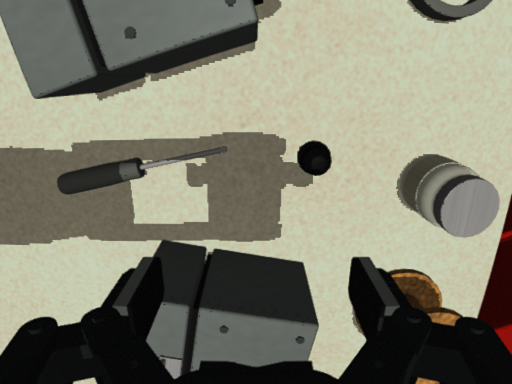

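The box with two glands is the nearer one in scene (~335,265) and side (~230,280). The plain box is at scene (180,195). I'll zoom in to fit the pose.

Run:
```python
import cv2
f=cv2.imread('pics/scene0.png')[160:340,260:410]; cv2.imwrite('pics/sc_c.png',cv2.resize(f,None,fx=3.3,fy=3.3,interpolation=cv2.INTER_CUBIC))
f=cv2.imread('pics/side0.png')[170:345,155:325]; cv2.imwrite('pics/sd_c.png',cv2.resize(f,None,fx=3.4,fy=3.4,interpolation=cv2.INTER_CUBIC))
```

```text
(no output)
```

View pics/sc_c.png

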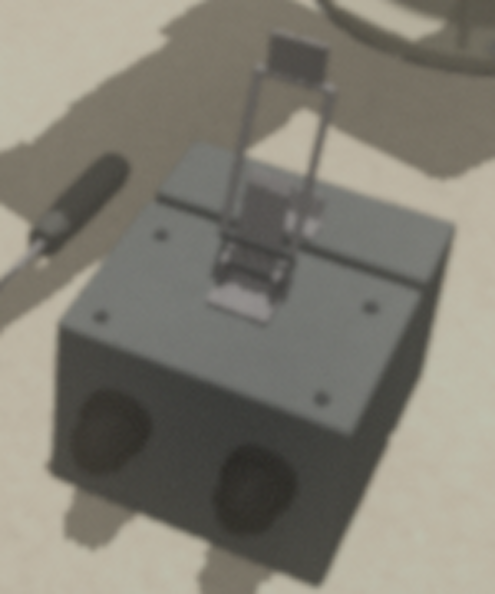

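View pics/sd_c.png

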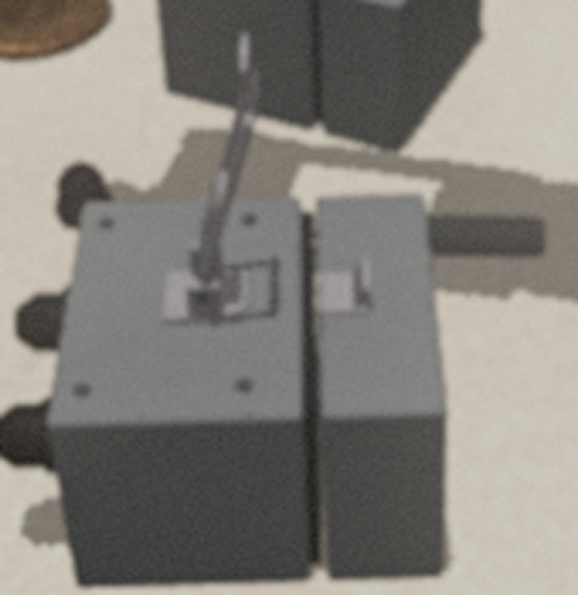

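```bash
cat >> h.py <<'E'
from scipy.optimize import least_squares
def proj(m,P):
    T=np.linalg.inv(m['pose']); P=np.atleast_2d(np.array(P,float))
    r,_=cv2.Rodrigues(T[:3,:3]); K=np.array([[m['fx'],0,m['cx']],[0,m['fy'],m['cy']],[0,0,1]])
    return cv2.projectPoints(P,r,T[:3,3],K,m['dist_coeffs'])[0].reshape(-1,2)
def b2w(p,P):
    c,s=np.cos(p[2]),np.sin(p[2]); P=np.atleast_2d(np.array(P,float))
    return P@np.array([[c,s,0],[-s,c,0],[0,0,1]])+[p[0],p[1],0]
def latch(th,ph):  # lever angle, loop elevation -> pin, bar, tab tip, lever end ; leaning to keeper = toward -x
    pv=np.array([20,0,136.]); d=np.array([np.cos(th),0,np.sin(th)])
    pin=pv+16*d; L=np.array([-np.cos(ph),0,np.sin(ph)]); bar=pin+92*L
    return pin,bar,pv+56*d,L
E
cat > fit.py <<'E'
from h import *
ms,md=camera_model('scene'),camera_model('side')
sc=np.array([[349,434],[62,325],[320,585],[52,470],[455,228],[198,143]])/3.3+[260,160]
scP=[[90,80,120],[90,-80,120],[90,80,0],[90,-80,0],[-93,80,120],[-93,-80,120]]
sd=np.array([[50,423],[443,413],[82,203],[425,197],[78,584],[440,575]])/3.4+[155,170]
sdP=[[90,80,120],[-93,80,120],[90,-80,120],[-93,-80,120],[90,80,0],[-93,80,0]]
f=lambda p:np.r_[(proj(ms,b2w(p,scP))-sc).ravel(),(proj(md,b2w(p,sdP))-sd).ravel()]
r=least_squares(f,[500,250,0]); print(r.x,np.round(f(r.x).reshape(-1,2),1).tolist())
p=r.x
bs=np.array([[258,75],[333,90]])/3.3+[260,160]; bd=np.array([[250,76]])/3.4+[155,170]
def g(q):
    b=latch(q[0],q[1])[1]
    return np.r_[(proj(ms,b2w(p,[b+[0,-19,0],b+[0,19,0]]))-bs).ravel(),(proj(md,b2w(p,[b]))-bd).ravel(),(q[0]-1.75)/.1]
q=least_squares(g,[1.75,1.3]); print(q.x,np.degrees(q.x),np.round(g(q.x),1)); print(latch(*q.x))
print('world bar',b2w(p,latch(*q.x)[1]))
E
python3 fit.py
```

```text
[5.15274379e+02 1.76045197e+02 2.78975187e-01] [[0.5, -0.3], [-2.4, -1.7], [-0.3, 2.2], [-1.3, 2.0], [1.4, -2.1], [-0.8, -2.1], [-1.8, 0.1], [1.9, 0.0], [0.3, -1.1], [0.4, -2.0], [-1.0, 2.2], [1.2, 2.1]]
[1.76856196 1.3276487 ] [101.3311361   76.06866747] [-0.1 -1.8 -0.8  0.2 -1.2  6.1  0.2]
(array([ 16.85633587,   0.        , 151.6881285 ]), array([ -5.29347819,   0.        , 240.9819454 ]), array([  8.99717554,   0.        , 190.90844975]), array([-0.24075885,  0.        ,  0.97058497]))
world bar [[510.1855565  174.58752908 240.9819454 ]]
```

```bash
cat > ov.py <<'E'
from h import *
def overlay(name,img,m,p,q,box,k,out):
    x0,y0,x1,y1=box
    f=cv2.resize(img[y0:y1,x0:x1],None,fx=k,fy=k,interpolation=cv2.INTER_CUBIC)
    def ln(A,c):
        u=((proj(m,b2w(p,A))-[x0,y0]+.5)*k-.5).round().astype(int); cv2.polylines(f,[u],False,c,1)
    for a,b in [(-93,-35),(-32,90)]:
        for z in (0,120): ln([[a,-80,z],[b,-80,z],[b,80,z],[a,80,z],[a,-80,z]],(0,255,0) if z else (0,255,255))
    ln([[90,80,0],[90,80,120]],(0,255,0))
    pin,bar,end,L=latch(*q)
    y=np.array([0,17,0])
    ln([pin-y,bar-y,bar+y,pin+y],(0,0,255)); ln([[20,0,136],end],(255,0,0)); ln([[-60,-12,134],[-60,12,134]],(255,0,255))
    cv2.imwrite(out,f)
if __name__=='__main__':
    p=[515.3,176,.279]; q=(1.7686,1.3276)
    overlay('scene',cv2.imread('pics/scene0.png'),camera_model('scene'),p,q,(250,140,410,345),2.9,'pics/ov1.png')
    overlay('side',cv2.imread('pics/side0.png'),camera_model('side'),p,q,(150,160,330,345),3.2,'pics/ov2.png')
E
python3 ov.py
```

```text
(no output)
```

View pics/ov1.png

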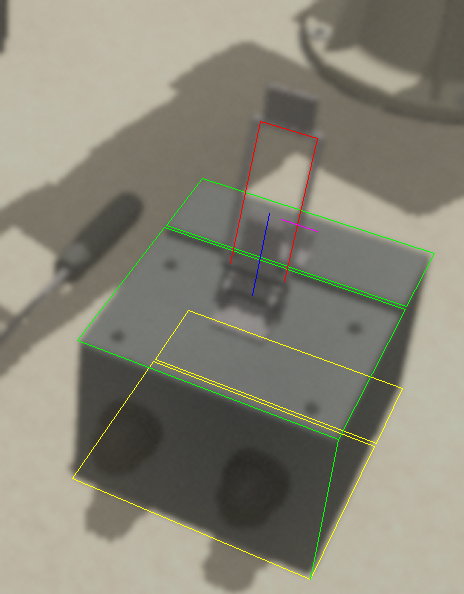

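View pics/ov2.png

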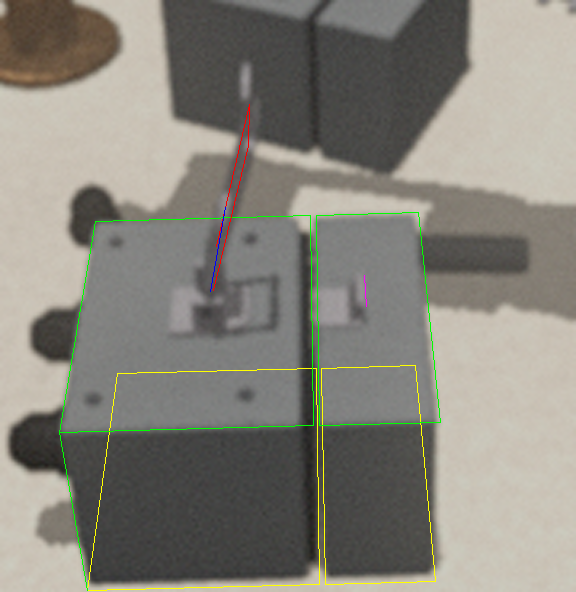

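The overlay fits to about 2 px. The gland box is at (515,176), yaw 0.279. The loop bar is at box x≈-5, z≈241, and the lever is at about 1.77 rad. Next I raise the tool, shut the fingers and go to the +x side of the loop.

arm_command(plan=[{"translation": [0, 0, -4], "twist": 0, "gripper": 0}, {"translation": [0, 0, -7], "twist": -0.1, "gripper": 0}, {"translation": [-1, -3, -7], "twist": -0.2, "gripper": 0}, {"translation": [-2.2, -7, -7], "twist": -0.279, "gripper": 0}, {"translation": [-3.5, -11, -7], "twist": -0.279, "gripper": 0}], squeeze=60)

```text
clock: 0.57
eef_pos: [589.7, 110.0, 301.2]
tcp_rot: [-3.141, 0.0, 0.282]
contact_force: [0.1, 0.6, 0.3]
opening: 0.303
```

arm_command(plan=[{"translation": [0, 0, 0], "twist": 0, "gripper": 0}, {"translation": [0, 0, 0], "twist": 0, "gripper": 0}, {"translation": [0, 0, 0], "twist": 0, "gripper": 0}, {"translation": [0, 0, 0], "twist": 0, "gripper": 0}, {"translation": [0, 0, 0], "twist": 0, "gripper": 0}])

```text
clock: 0.98
eef_pos: [590.0, 108.9, 301.0]
tcp_rot: [-3.142, 0.0, 0.28]
contact_force: [0.1, -0.0, -0.2]
opening: -0.005
```

```bash
cat >> h.py <<'E'
BP=[515.3,176,.279]
def tbox(s=None):
    s=s or sense(); e=s['eef_pos']; c,t=np.cos(BP[2]),np.sin(BP[2]); d=e-[BP[0],BP[1],0]
    return np.array([c*d[0]+t*d[1],-t*d[0]+c*d[1],d[2]])
def goto(B):  # tool-axis shift in cm to reach box pt
    from scipy.spatial.transform import Rotation as R
    s=sense(); w=b2w(BP,B)[0]-s['eef_pos']
    return np.round(R.from_euler('xyz',s['tcp_rot']).inv().apply(w)/10,2)
E
python3 -c "
from h import *
s=sense();print(s['clock'],s['eef_pos'],s['tcp_rot'],s['opening'],tbox(),goto([50,0,290]))"
```

```text
0.9833 [590.00573756 108.89225714 300.97164888] [-3.14159145e+00  4.30408331e-04  2.80264749e-01] -0.005285408099066845 [ 53.33586453 -85.08632047 300.97164888] [-0.32 -8.51  1.1 ]
```

Now over to box (50,0) and down to z≈229.

arm_command(plan=[{"translation": [-0.3, -3.5, 0], "twist": 0, "gripper": 0}, {"translation": [-0.3, -7, 0], "twist": 0, "gripper": 0}, {"translation": [-0.3, -8.5, 1], "twist": 0, "gripper": 0}, {"translation": [-0.3, -8.5, 4], "twist": 0, "gripper": 0}, {"translation": [-0.3, -8.5, 7.1], "twist": 0, "gripper": 0}])

```text
clock: 1.4
eef_pos: [564.8, 190.3, 230.6]
tcp_rot: [-3.141, -0.003, 0.28]
contact_force: [1.0, -0.5, 0.0]
opening: 0.002
```

```bash
python3 -c "
from h import *
print(tbox(),sense()['contact_force'])
for n,b,k in (('scene',(230,60,420,280),2.7),('side',(130,80,330,300),2.7)):
    f=grab_frame(n); x0,y0,x1,y1=b
    cv2.imwrite(f'pics/{n}1.png',cv2.resize(f[y0:y1,x0:x1],None,fx=k,fy=k,interpolation=cv2.INTER_CUBIC))
"
```

```text
[5.15179176e+01 6.60452875e-02 2.30632198e+02] [ 0.99073332 -0.51977133  0.04962989]
```

View pics/scene1.png

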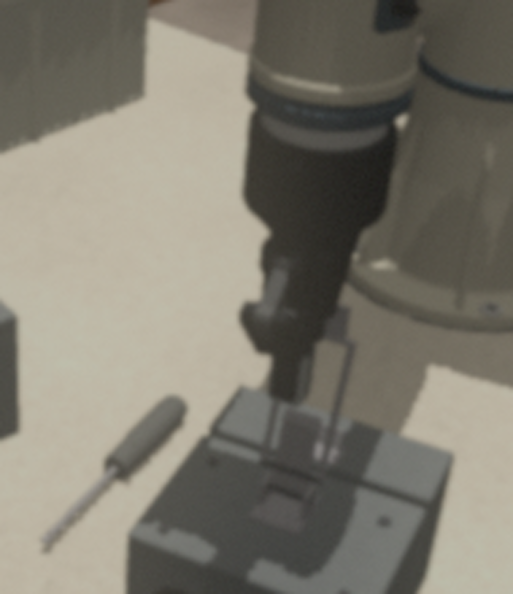

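View pics/side1.png

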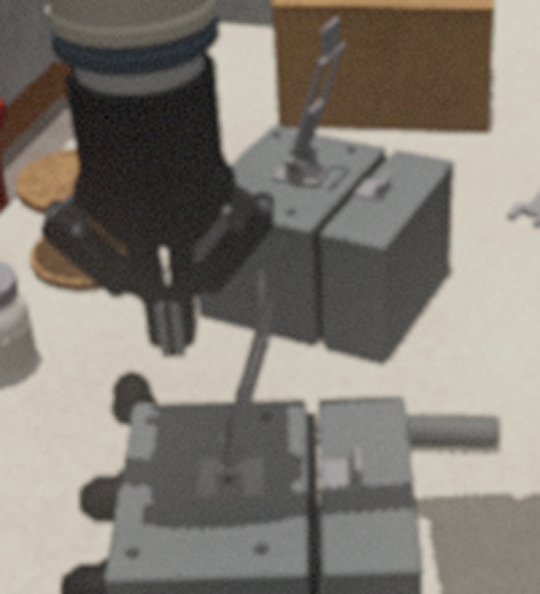

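The shut fingers are clear at side (172,350), and the loop is at (255,340). The knuckles spread along the push direction, though, so I'll turn 90° to put the flat face towards the loop.

arm_command(plan=[{"translation": [0.6, 0, 0], "twist": 0.12, "gripper": 0}, {"translation": [0.6, 0, 0], "twist": 0.24, "gripper": 0}, {"translation": [0.6, 0, 0], "twist": 0.36, "gripper": 0}, {"translation": [0.6, 0, 0], "twist": 0.48, "gripper": 0}, {"translation": [0.6, 0, 0], "twist": 0.6, "gripper": 0}])

```text
clock: 1.92
eef_pos: [567.9, 189.1, 227.1]
tcp_rot: [3.137, 0.006, -0.328]
contact_force: [-0.2, 0.5, 1.2]
opening: -0.001
```

arm_command(plan=[{"translation": [0, 0, 0], "twist": 0.12, "gripper": 0}, {"translation": [0, 0, 0], "twist": 0.24, "gripper": 0}, {"translation": [0, 0, 0], "twist": 0.36, "gripper": 0}, {"translation": [0, 0, 0], "twist": 0.48, "gripper": 0}, {"translation": [0, 0, 0], "twist": 0.6, "gripper": 0}])

```text
clock: 2.33
eef_pos: [569.0, 188.3, 229.0]
tcp_rot: [3.136, 0.002, -0.936]
contact_force: [0.1, -0.2, 0.4]
opening: 0.001
```

arm_command(plan=[{"translation": [0, 0, 0], "twist": 0.12, "gripper": 0}, {"translation": [0, 0, 0], "twist": 0.24, "gripper": 0}, {"translation": [0, 0, 0], "twist": 0.36, "gripper": 0}, {"translation": [0, 0, 0], "twist": 0.37, "gripper": 0}, {"translation": [0, 0, 0], "twist": 0.37, "gripper": 0}])

```text
clock: 2.75
eef_pos: [569.8, 187.8, 230.4]
tcp_rot: [3.137, -0.0, -1.304]
contact_force: [-0.3, 0.0, 0.6]
opening: -0.003
```

```bash
cat > snap.py <<'E'
from h import *
import sys
k=sys.argv[1]; s=sense(); print(s['clock'],tbox(s),s['tcp_rot'],s['contact_force'])
A=[]
for n,b in (('scene',(230,60,430,290)),('side',(130,80,330,310))):
    f=grab_frame(n); x0,y0,x1,y1=b; A.append(cv2.resize(f[y0:y1,x0:x1],None,fx=2,fy=2.5,interpolation=cv2.INTER_CUBIC))
cv2.imwrite(f'pics/snap{k}.png',np.hstack(A))
E
sed -i 's/fx=2,fy=2.5/fx=2,fy=2/' snap.py
python3 snap.py 1; python3 -c "
from h import *
print(sense()['qpos'],goto([0,0,229]))"
```

```text
2.75 [ 55.67593043  -3.72392862 230.37339692] [ 3.13721018e+00 -4.96031543e-04 -1.30404881e+00] [-0.29023963  0.03690875  0.63879535]
[ 3.16399125e-01  3.18004598e-01  1.68719343e+00 -2.74071174e-04
  1.14134172e+00  1.61937996e+00] [-0.28  5.54  0.11]
```

View pics/snap1.png

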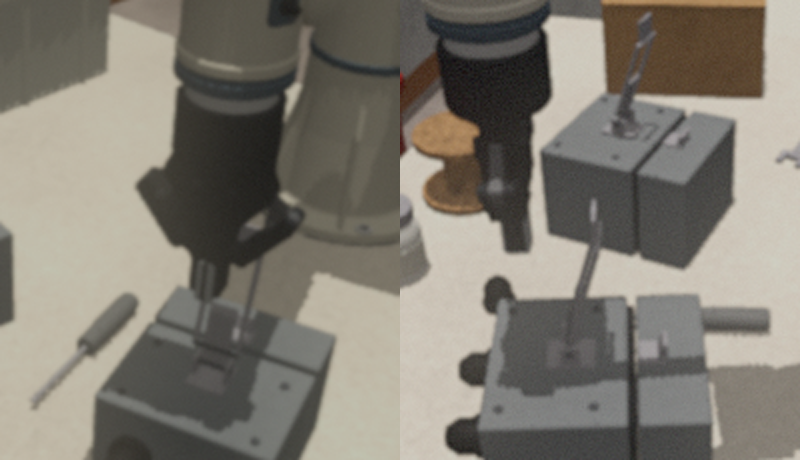

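arm_command(plan=[{"translation": [-0.3, 1.5, 0], "twist": 0, "gripper": 0}, {"translation": [-0.3, 3, 0], "twist": 0, "gripper": 0}, {"translation": [-0.3, 4, 0], "twist": 0, "gripper": 0}, {"translation": [-0.3, 5, 0], "twist": 0, "gripper": 0}, {"translation": [-0.3, 5.8, 0], "twist": 0, "gripper": 0}])

```text
clock: 3.27
eef_pos: [512.1, 175.2, 230.3]
tcp_rot: [3.137, -0.001, -1.302]
contact_force: [-0.4, 0.3, 1.3]
opening: -0.001
```

```bash
python3 snap.py 2
```

```text
3.2667 [-3.28059377e+00  1.34491009e-01  2.30318606e+02] [ 3.13688194e+00 -5.02260841e-04 -1.30173568e+00] [-0.41920571  0.26132959  1.34682424]
```

View pics/snap2.png

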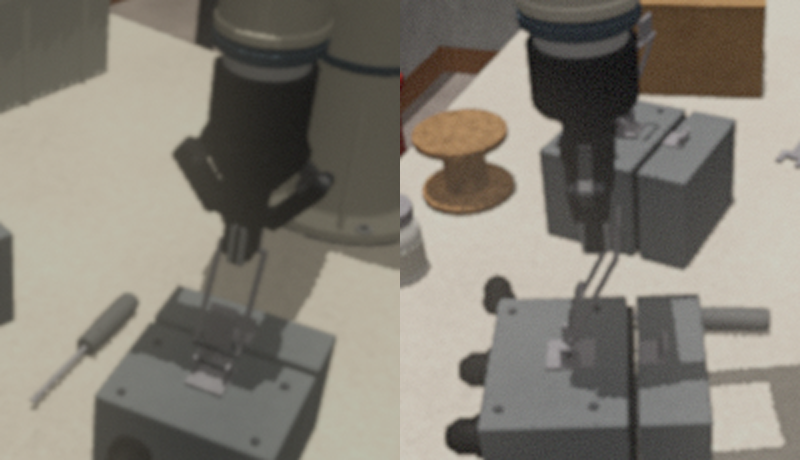

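The loop is tipping ahead of the finger (side ≈(610,240)). I'll keep pushing.

arm_command(plan=[{"translation": [0, 1, 0], "twist": 0, "gripper": 0}, {"translation": [0, 2, 0.2], "twist": 0, "gripper": 0}, {"translation": [0, 3, 0.4], "twist": 0, "gripper": 0}, {"translation": [0, 4, 0.4], "twist": 0, "gripper": 0}, {"translation": [0, 4, 0.4], "twist": 0, "gripper": 0}])

```text
clock: 3.78
eef_pos: [470.9, 163.9, 226.1]
tcp_rot: [3.134, -0.001, -1.302]
contact_force: [0.5, -0.0, 0.1]
opening: 0.001
```

```bash
python3 snap.py 3
```

```text
3.7833 [-46.00680679   0.55935958 226.12046122] [ 3.13444786e+00 -5.87808585e-04 -1.30200731e+00] [ 0.50273866 -0.01423673  0.09928713]
```

View pics/snap3.png

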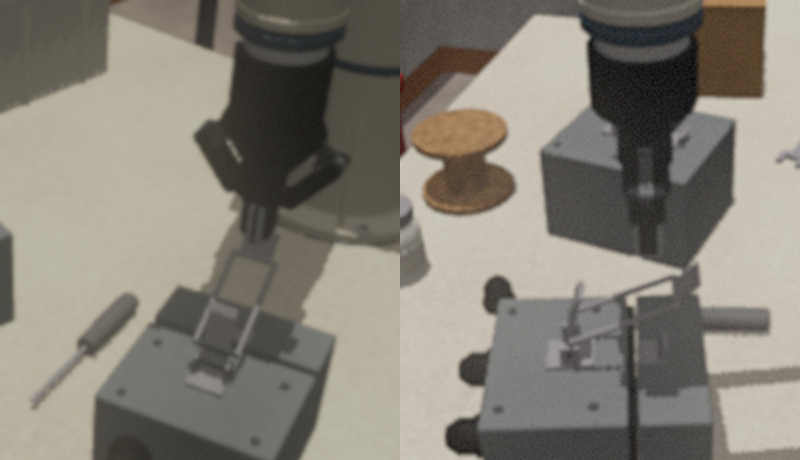

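arm_command(plan=[{"translation": [0, 0, 0], "twist": 0, "gripper": 0}, {"translation": [0, 0, 0], "twist": 0, "gripper": 0}, {"translation": [0, 0, 0], "twist": 0, "gripper": 0}, {"translation": [0, 0, 0], "twist": 0, "gripper": 0}, {"translation": [0, 0, 0], "twist": 0, "gripper": 0}])

```text
clock: 4.3
eef_pos: [473.3, 164.6, 226.7]
tcp_rot: [3.137, -0.001, -1.302]
contact_force: [0.7, 0.2, 0.1]
opening: -0.003
```

```bash
python3 snap.py 4;python3 - <<'E'
from h import *
from ov import overlay
print(goto([-25,0,215]))
# lever 1.77 bar predicted: hooked
q=(1.77,np.arcsin((151.7-123)/92))
print(latch(*q)[1])
overlay('side',grab_frame('side'),camera_model('side'),BP,q,(190,190,320,300),4.5,'pics/ov4.png')
E
```

```text
4.3 [-43.51076801   0.57507378 226.68898026] [ 3.13702273e+00 -5.10510298e-04 -1.30205799e+00] [0.72941831 0.19876532 0.10180392]
[ 0.04 -1.87  1.16]
[-70.57508786   0.         180.38359156]
```

View pics/snap4.png

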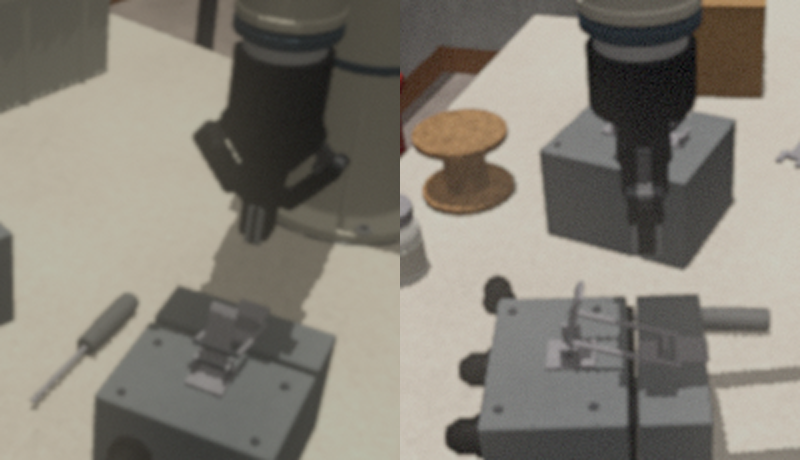

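View pics/ov4.png

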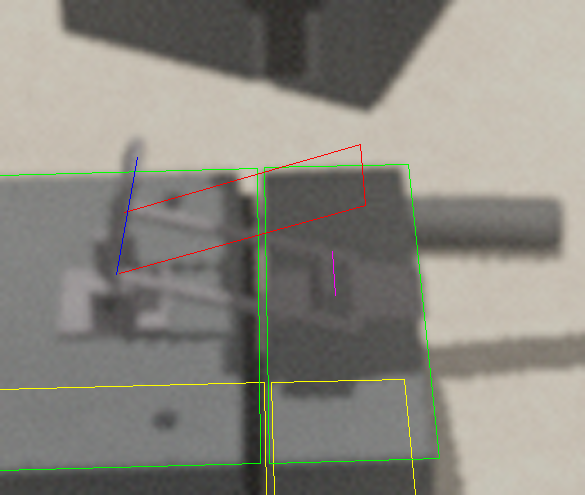

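Run:
```python
from h import *
from ov import overlay
q=(1.77,-np.arcsin((151.7-123)/92)); print(latch(*q)[1])
A=[]
for n,b in (('side',(225,210,305,290)),('scene',(300,180,380,260))):
    f=grab_frame(n); g=np.clip(f.astype(float)*1.8,0,255).astype(np.uint8)
    overlay(n,g,camera_model(n),BP,q,b,5,'pics/t.png'); A+=[cv2.resize(g[b[1]:b[3],b[0]:b[2]],None,fx=5,fy=5,interpolation=cv2.INTER_CUBIC) if n=='side' else cv2.imread('pics/t.png')]
cv2.imwrite('pics/ov5.png',np.hstack(A))
```

```text
[-70.57508786   0.         122.98359156]
```

View pics/ov5.png

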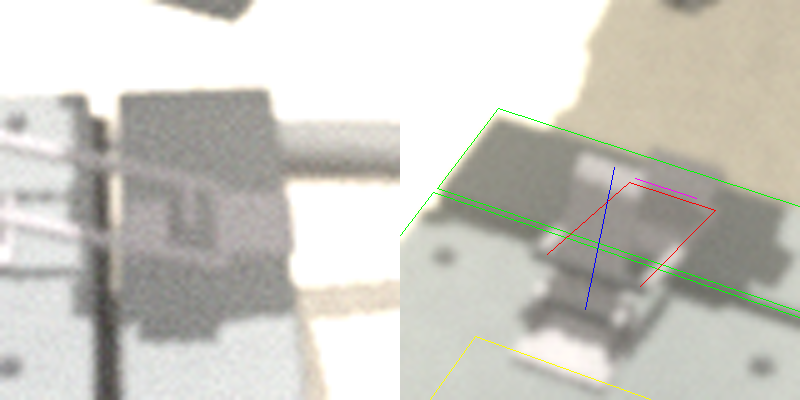

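The side view shows both legs running past the keeper (225,195–255), with the tab beyond it, so the loop is down while the lever is still up. Next I go behind the lever.

arm_command(plan=[{"translation": [0, -1.2, 0], "twist": 0, "gripper": 0}, {"translation": [0, -2.2, 0], "twist": 0, "gripper": 0}, {"translation": [0, -2.2, 1.5], "twist": 0, "gripper": 0}, {"translation": [0, -2.2, 3.5], "twist": 0, "gripper": 0}, {"translation": [0, -2.2, 5], "twist": 0, "gripper": 0}])

```text
clock: 4.97
eef_pos: [495.3, 170.6, 175.6]
tcp_rot: [3.138, -0.0, -1.302]
contact_force: [-0.4, -1.4, 0.1]
opening: 0.004
```

```bash
python3 snap.py 5; python3 -c "
from h import *
for B in ([7,0,175],[23,0,177],[35,0,171]): print(goto(B))"
```

```text
4.9667 [-20.6675206    0.33371293 175.62242426] [ 3.13759698e+00 -4.69451655e-04 -1.30205995e+00] [-0.39144146 -1.37399986  0.07345056]
[-0.01 -2.95 -0.09]
[-0.02 -4.55 -0.3 ]
[-0.04 -5.75  0.29]
```

View pics/snap5.png

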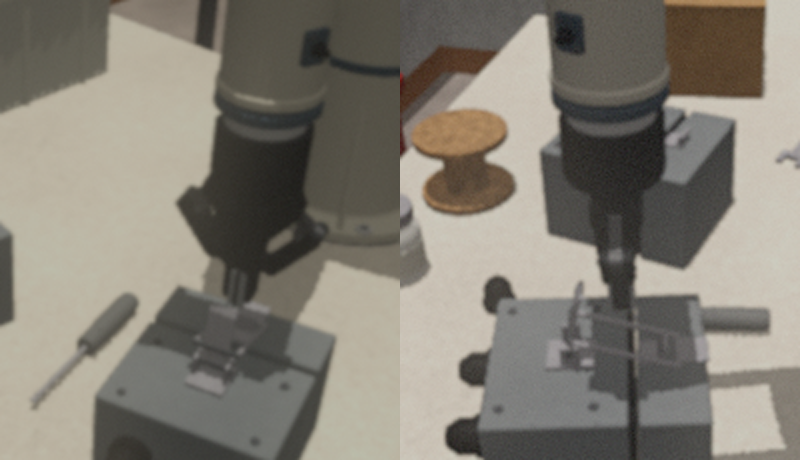

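The finger (side 620,300) is on the keeper side of the lever (577,300). Now I push to +x along the arc.

arm_command(plan=[{"translation": [0, -1.2, 0], "twist": 0, "gripper": 0}, {"translation": [0, -2.2, 0], "twist": 0, "gripper": 0}, {"translation": [0, -3, 0], "twist": 0, "gripper": 0}, {"translation": [0, -3.8, -0.1], "twist": 0, "gripper": 0}, {"translation": [0, -4.5, -0.1], "twist": 0, "gripper": 0}])

```text
clock: 5.48
eef_pos: [538.5, 182.4, 175.7]
tcp_rot: [3.134, -0.001, -1.302]
contact_force: [-0.8, 0.2, -0.8]
opening: -0.002
```

```bash
python3 snap.py 6; python3 -c "
from h import *
for B in ([29,0,174],[35,0,171],[41,0,166],[46,0,161],[50,0,155]): print(goto(B))"
```

```text
5.4833 [ 24.07537039  -0.2386863  175.67816388] [ 3.13424832e+00 -7.06390409e-04 -1.30214008e+00] [-0.76138326  0.17592565 -0.76879821]
[-0.03 -0.49  0.13]
[-0.03 -1.09  0.43]
[-0.04 -1.7   0.93]
[-0.05 -2.2   1.42]
[-0.05 -2.6   2.02]
```

View pics/snap6.png

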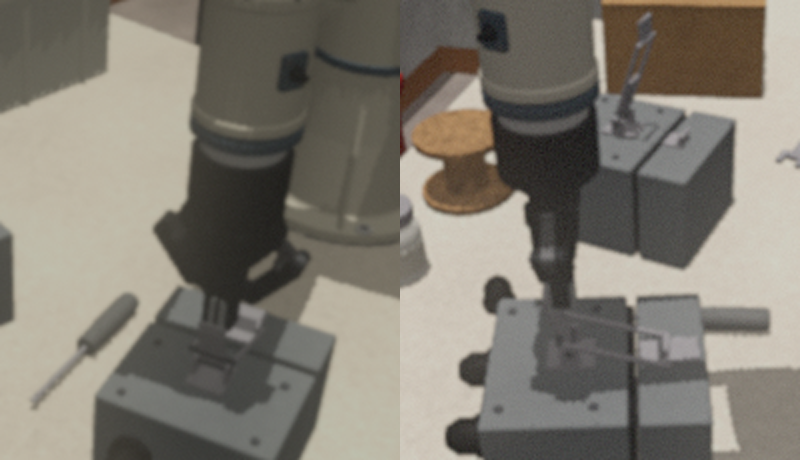

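The bar is clearly behind the keeper (side ~(668,345)). I continue along the arc.

arm_command(plan=[{"translation": [0, -0.5, 0.1], "twist": 0, "gripper": 0}, {"translation": [0, -1.1, 0.4], "twist": 0, "gripper": 0}, {"translation": [0, -1.7, 0.9], "twist": 0, "gripper": 0}, {"translation": [0, -2.2, 1.4], "twist": 0, "gripper": 0}, {"translation": [0, -2.6, 2], "twist": 0, "gripper": 0}])

```text
clock: 6.0
eef_pos: [564.1, 189.6, 154.8]
tcp_rot: [3.135, -0.0, -1.302]
contact_force: [-1.7, 0.8, 2.1]
opening: -0.001
```

```bash
python3 snap.py 7; python3 -c "
from h import *
for B in ([53,0,150],[55,0,145],[56,0,140],[56,0,137]): print(goto(B))"
```

```text
6.0 [ 50.68082286  -0.37935683 154.82871427] [ 3.13498034e+00 -4.51759883e-04 -1.30219645e+00] [-1.74008993  0.84447581  2.10200284]
[-0.06 -0.27  0.39]
[-0.06 -0.48  0.89]
[-0.06 -0.58  1.39]
[-0.06 -0.58  1.69]
```

View pics/snap7.png

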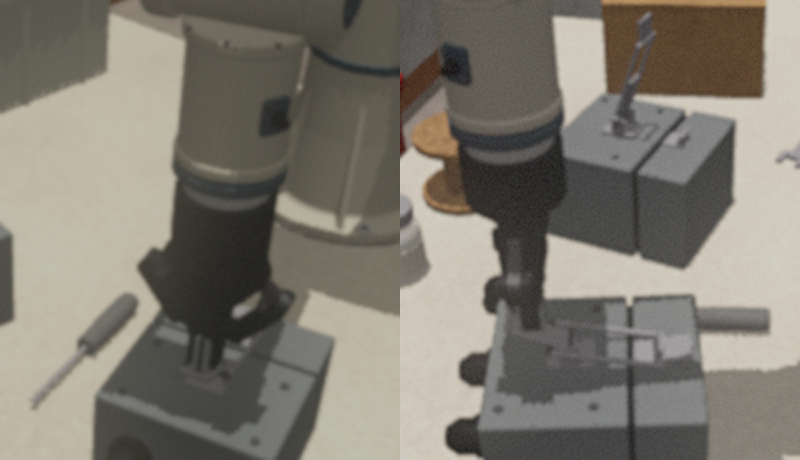

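The finger is pressing on the lever near its end, with light force, and the loop is being drawn taut. Now I press down.

arm_command(plan=[{"translation": [0, -0.3, 0.4], "twist": 0, "gripper": 0}, {"translation": [0, -0.5, 0.8], "twist": 0, "gripper": 0}, {"translation": [0, -0.6, 1.2], "twist": 0, "gripper": 0}, {"translation": [0, -0.6, 1.5], "twist": 0, "gripper": 0}, {"translation": [0, -0.6, 1.7], "twist": 0, "gripper": 0}])

```text
clock: 6.52
eef_pos: [569.7, 190.9, 137.3]
tcp_rot: [3.134, -0.001, -1.302]
contact_force: [-6.4, -2.0, 24.1]
opening: -0.001
```

```bash
python3 snap.py 8
```

```text
6.5167 [ 56.41040431  -0.64437678 137.3474231 ] [ 3.13427646e+00 -8.33318093e-04 -1.30215146e+00] [-6.38540028 -1.96122717 24.14632452]
```

View pics/snap8.png

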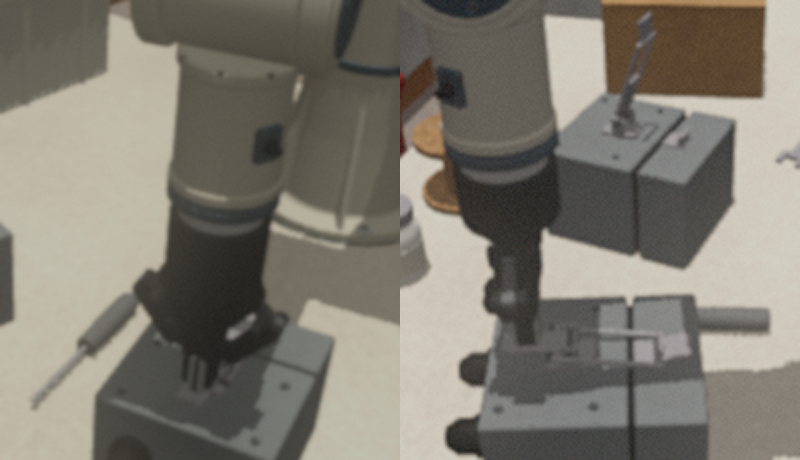

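Force is 24 N against the stop at z=137.3, which is the height of a flat lever. I lift straight up and check.

arm_command(plan=[{"translation": [0, 0, -2], "twist": 0, "gripper": 0}, {"translation": [0, 0, -6], "twist": 0, "gripper": 0}, {"translation": [0, -2, -10], "twist": 0, "gripper": 0}, {"translation": [0, -4, -12], "twist": 0, "gripper": 0}, {"translation": [0, -6, -14], "twist": 0, "gripper": 0}])

```text
clock: 7.03
eef_pos: [629.8, 207.6, 280.5]
tcp_rot: [3.138, -0.001, -1.302]
contact_force: [1.5, 0.4, 0.1]
opening: -0.002
```

arm_command(plan=[{"translation": [0, -2, 0], "twist": 0, "gripper": 0}, {"translation": [0, -4, 0], "twist": 0, "gripper": 0}, {"translation": [0, -6, 0], "twist": 0, "gripper": 0}, {"translation": [0, -6, 0], "twist": 0, "gripper": 0}, {"translation": [0, -6, 0], "twist": 0, "gripper": 0}])

```text
clock: 7.45
eef_pos: [687.7, 223.5, 279.4]
tcp_rot: [3.137, -0.001, -1.302]
contact_force: [-0.0, -0.3, -1.3]
opening: -0.003
```

```bash
python3 snap.py 9
python3 - <<'E'
from h import *
A=[]
for n,b in (('side',(200,200,300,300)),('scene',(290,170,390,270))):
    f=grab_frame(n); A.append(cv2.resize(f[b[1]:b[3],b[0]:b[2]],None,fx=4,fy=4,interpolation=cv2.INTER_CUBIC))
cv2.imwrite('pics/fin.png',np.hstack(A)); print(sense()['contact_force'])
# predicted pixels: lever end flat, bar
for n,b in (('side',(200,200)),('scene',(290,170))):
    print(n,(proj(camera_model(n),b2w(BP,[[76,0,136],[75.2,0,143],[-57,0,123],[-60,0,134]]))-b)*4)
E
```

```text
7.45 [178.85882313  -1.84132482 279.35771936] [ 3.13696335e+00 -8.13127511e-04 -1.30216036e+00] [-0.02754502 -0.27135545 -1.26231531]
[-0.04457432 -0.23209579  0.07035479]
side [[-74.17510189 205.83429447]
 [-74.08203393 193.03428021]
 [247.83817565 220.94662746]
 [254.86313436 200.95750847]]
scene [[135.11194829 364.25426465]
 [137.37341138 350.59449246]
 [245.55022336 211.15798804]
 [250.74521261 189.04649967]]
```

View pics/snap9.png

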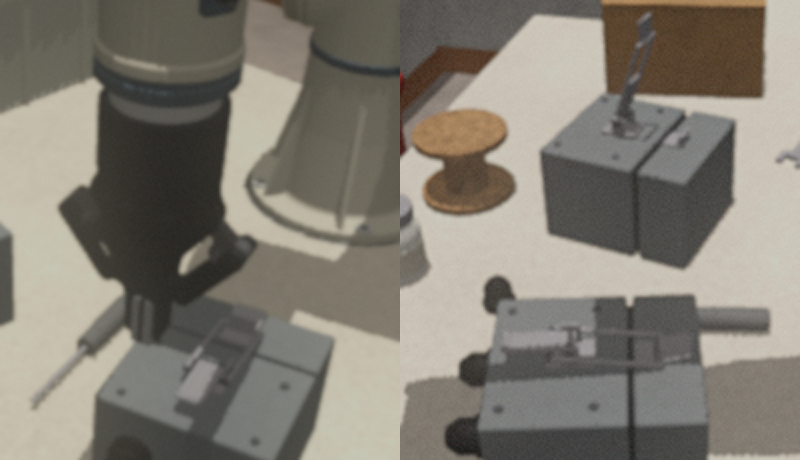

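View pics/fin.png

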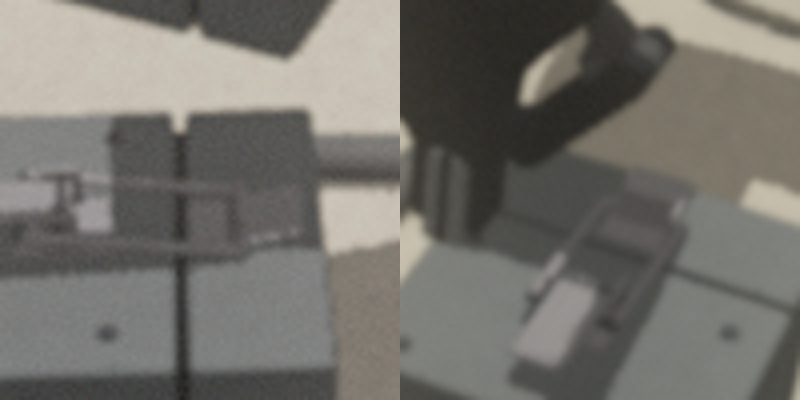

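The lever lies flat: its end is at side-snap (503,341), against (503,343) predicted for flat. The bar is behind the keeper, the gap to the cover has narrowed, and the plain latch looks unchanged. The arm is clear, so I hand in.

```bash
python3 -c "
from h import *
print(job.sign_off())"
```

```text
the job is handed in; nothing more can be done
None
```

The latch on the enclosure with the two glands is hooked and clamped, and I handed the job in at about 7.6 s of the 45 s allowed. No verdict was reported.

- **What I did:** With the fingers shut, I tipped the loop over towards the keeper. It dropped behind the keeper while the lever was still up at about 1.77 rad, and I held there for 0.5 s. I then pushed the lever over along its arc and pressed it down onto its stop, with a peak reading of about 24 N, before backing the arm clear.
- **Lever:** In the side picture its free end is within about 2 px of the position predicted for lying flat. I did not measure the angle more closely than that.
- **Loop and cover:** The bar is behind the keeper, and the gap at the cover has narrowed.
- **Other enclosure:** By eye, its loop looks the same in the side pictures taken during the run. I did not measure its position.
- **Contact:** The force reading at the end was about 0 N, with the tool clear of both enclosures.
- **What disagreed:** My fit of the box position left about 2 px of error. One overlay of the dropped loop was drawn with the wrong tilt sign, and I redid it with the sign corrected.

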